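# Unstack the freshly potted housings onto their curing rests

### The job

The freshly potted sensor housings were left in two stacks; take the stacks apart and set each housing board side up, centred and flat, on the curing rest whose dark inlay has its shape and size (it does not matter how it is turned). The resin is still soft, so keep the housings level and put them down rather than dropping them. Leave the small jar and the cable gland where they stand.

Things in the scene. Friction and masses are not known exactly. Their poses are not given: they have to be found in the camera images.
- large_hex: The large hexagonal sensor housing: loose solid black plastic puck, 62 mm across the flats (72 mm across the corners), 22 mm high, upright sides, flat underside, green circuit board flush in its flat top. Origin: centre of the underside; z up. Two flats face +x and -x, the others follow every 60 degrees. Starts on the bench with one of the small housings on top. 110 to 220 g.
- large_round: The large round sensor housing: loose solid black plastic puck, 62 mm in diameter, 22 mm high, upright sides, flat underside, green circuit board flush in its flat top. Origin: centre of the underside; z up. Its level axes mean nothing. Starts on the bench with one of the small housings on top. 110 to 220 g.
- small_hex: The small hexagonal sensor housing: loose solid black plastic puck, 42 mm across the flats (49 mm across the corners), 22 mm high, upright sides, flat underside, green circuit board flush in its flat top. Origin: centre of the underside; z up. Two flats face +x and -x, the others follow every 60 degrees. Starts about centred on top of either large housing. 45 to 100 g.
- small_square: The small square sensor housing: loose solid black plastic puck, 40 mm by 40 mm, 22 mm high, upright sides, flat underside, green circuit board flush in its flat top. Origin: centre of the underside; z up. Its sides face along x and y. Starts about centred on top of either large housing. 45 to 100 g.
- rest_large_hex: The curing rest for the large hexagonal housing: a flat aluminium disc, 90 mm in diameter and 8 mm thick, fixed to the bench, with a flush dark inlay on top, 4 mm larger overall than the housing it is for (62 mm hexagon plus 4 mm). No rim. Origin: centre of its underside, so its flat top is 8 mm above the origin; z up, x and y as in its housing. Empty at the start.
- rest_large_round: The curing rest for the large round housing: a flat aluminium disc, 90 mm in diameter and 8 mm thick, fixed to the bench, with a flush dark inlay on top, 4 mm larger overall than the housing it is for (62 mm circle plus 4 mm). No rim. Origin: centre of its underside, so its flat top is 8 mm above the origin; z up, x and y as in its housing. Empty at the start.
- rest_small_hex: The curing rest for the small hexagonal housing: a flat aluminium disc, 90 mm in diameter and 8 mm thick, fixed to the bench, with a flush dark inlay on top, 4 mm larger overall than the housing it is for (42 mm hexagon plus 4 mm). No rim. Origin: centre of its underside, so its flat top is 8 mm above the origin; z up, x and y as in its housing. Empty at the start.
- rest_small_square: The curing rest for the small square housing: a flat aluminium disc, 90 mm in diameter and 8 mm thick, fixed to the bench, with a flush dark inlay on top, 4 mm larger overall than the housing it is for (40 mm square plus 4 mm). No rim. Origin: centre of its underside, so its flat top is 8 mm above the origin; z up, x and y as in its housing. Empty at the start.
- jar: A bystander: small amber jar with a white cap, 32 mm in diameter, 50 mm high, standing loose among the rests and stacks. Origin: centre of its underside.
- gland: A bystander: steel cable gland, a stepped round part 32 mm in diameter at its widest and 30 mm high, standing loose among the rests and stacks. Origin: centre of its underside.
Mind the look-alikes: they are no part of the job. Leave any pink or white look-alike of the large_round alone.

How it is judged:
By the outcome, as a careful person would: the job done as asked, in the order asked, and still so for the second after the job is handed in, with the robot touching nothing.
It also fails if it takes over 93 s, if anything falls off the work surface, if the arm or the gripper's body presses on something with over 40 N, if the wrist force passes 120 N, or if a joint passes its speed limit or range.

### The arm

A 6-joint arm with a two-finger parallel gripper is mounted at the origin on the work surface. World frame = base frame: x ahead of the robot, y to its left, z up, the work surface at z = 0. Lengths are in m, angles in rad, forces in N, time in s.
With the tool pointing down it reaches from about 0.35 to 0.85 m from the base axis. Payload 8.1 kg.
Tool frame: the origin (TCP) lies at the very end of the fingers, on their centre line; the grasp point (between the pads) lies 19 mm behind it; z points along the fingers, y is the line along which they close (so a half turn about z gives the same grasp; the last joint's range is limited). The gripper opens to 93 mm and grips with 3 to 60 N. Pads are 15 mm wide; open, the fingers measure 128 mm over their backs; the gripper's body (75 mm by 188 mm) begins 65 mm behind the grasp point.
Start: joints at [1.123, 0.13, 1.488, -0, 1.523, -0.085], TCP at [0.213, 0.561, 0.219] pointing down, gripper open.
Joint ranges: [-2.96, 2.96], [-0.89, 2.26], [0.02, 2.5], [-1.34, 4.48], [0, 2.73], [-2.66, 2.66]. Speed limits (rad/s): [2.39, 2.39, 2.79, 3.14, 3.14, 3.14].

### API

Orientations are given as a rotation vector (axis times angle).
In Python, from plant import monitor, eyes, ticket gives the robot as it stands.
- The arm moves only by the tool arm_command, never from a script. Its argument "deltas" is a list that holds one entry, the list of rows, each a list of 6 numbers: the shift along the world's x, y, z in cm, then the turn, a rotation vector about the world's x, y, z in degrees. In form: [[[tx, ty, tz, rx, ry, rz], ...]]. A call has 1 to 12 rows; each row shifts and turns the commanded pose from where the row before left it; what a row does not reach is not made up. A row lasts 1/12 s, in which the tool goes at most 41.7 mm and 7.16 degrees, less where a joint would pass 70% of its speed; a pose out of reach is approached as far as the arm can. A call is refused whole if a number of a shift passes 4.17 or a number of a turn 7.16, either way. A call with a gripper value outside its range is refused whole. "gripper" is the opening, from -1 (shut) to 1 (fully open), set as the call begins (left out, the last holds). The fingers move at their own pace and stop on an object; "squeeze" is the grip in N (left out, the last holds). Time passes only in rows, so rows that do not move let the fingers close. It gives the time, the measured TCP pose, the force, the opening and the grip force at its end, in the units of the state.
- monitor.read_state(): the state, without advancing time (a new reading comes with each control period).
- eyes.read_camera(name): name is "scene" or "top" or "wrist"; returns the picture (480x640x3 uint8, blue, green, red); there is no depth.
- eyes.camera_model(name): a dict with "fx", "fy", "cx", "cy" (pixels), "k1" (the pictures are not rectified: a ray, as slopes to the right and down, at radius r is drawn at 1 + k1 r^2 times it, then the intrinsics apply), "rvec" (rotation vector, rad) and "tvec" (3), from world to camera coordinates, as OpenCV has them. Camera axes: x right, y down, z forward; pixel columns grow to the right and rows downward; lengths in m; the calibration is good to about 2 mm. A picture is of the moment at which its call begins: read the wrist's pose just before it. camera_model takes no time and is no camera call; for the wrist camera it gives the pose at the moment of the call.
- ticket.close_job(): hands the job in; it is judged then, once.
The state is a dict: "t": time; "q": joint angles; "dq": joint speeds; "joint_torque": joint torques, N m; "tool_pos": TCP position; "orientation": TCP orientation; "force": force on the tool from outside, world axes, zero at the start; "wrist_torque": the same for the moment, N m; "opening": finger opening in m; "gripper_force": force on a finger pad.
Only numpy, scipy, OpenCV 4.12 (cv2) and the standard library are available. Lean on these libraries where they do the work, as an engineer would, in place of code of your own. Each camera call takes 0.05 s, during which the arm holds its last target. There are 200 camera calls.

## Working session

There is one attempt and no reset: what is moved stays moved. The work goes in short steps, Python scripts to look and compute and a tool call to move; the robot and the scene stay as the last step left them, time stands still between calls to the robot, and variables do not carry over. Pictures are saved under pics/ and viewed, at most 14 in all, crops included, and the job is handed in when it is done.

Besides the shell and the picture viewer there is one more tool, called after "Request:" as name([rows], argument=value, ...), one row to a line, values as JSON. arm_command: Moves the arm, as the interface text tells. Its arguments: {"type":"object","properties":{"deltas":{"type":"array"},"gripper":{"type":"number"},"squeeze":{"type":"number"}},"required":["deltas"]}

```bash
mkdir -p pics; ls
cat > h.py <<'E'
import numpy as np, cv2
from plant import monitor, eyes, ticket
def cam(n):
    m=eyes.camera_model(n); R=cv2.Rodrigues(np.array(m["rvec"],float))[0]; return m,R,np.array(m["tvec"],float)
def ray(c,uv):
    m,R,t=c; d=np.array([(uv[0]-m["cx"])/m["fx"],(uv[1]-m["cy"])/m["fy"]]); s=d.copy()
    for _ in range(20): s=d/(1+m["k1"]*(s@s))
    return -R.T@t, R.T@np.r_[s,1]
def onz(c,uv,z):
    o,d=ray(c,uv); return o+d*(z-o[2])/d[2]
def proj(c,P):
    m,R,t=c; p=R@np.array(P,float)+t; s=p[:2]/p[2]; s=s*(1+m["k1"]*(s@s)); return s*[m["fx"],m["fy"]]+[m["cx"],m["cy"]]
def tri(c1,a,c2,b):
    o1,d1=ray(c1,a);o2,d2=ray(c2,b)
    k=np.linalg.lstsq(np.c_[d1,-d2],o2-o1,rcond=None)[0]
    p,q=o1+d1*k[0],o2+d2*k[1]; return (p+q)/2,np.linalg.norm(p-q)
E
python3 - <<'E'
from h import *
s=monitor.read_state(); print(s)
for n in("top","scene","wrist"):
    c=cam(n); cv2.imwrite(f"pics/{n}0.png",eyes.read_camera(n)); m=c[0]; print(n,m["fx"],m["k1"],-c[1].T@c[2], c[1][2])
E
```

```text
pics
{'t': 0.0, 'q': array([ 1.12263402e+00,  1.31122823e-01,  1.48924895e+00,  4.02667822e-06,
        1.52299655e+00, -8.54193498e-02]), 'dq': array([-0.00193066, -0.00013856, -0.00078623, -0.00095972,  0.00011977,
        0.00051997]), 'joint_torque': array([-7.90730628e-04, -5.59817255e+01, -4.91763103e+01,  7.69156753e-02,
        3.48536402e-02, -2.66884135e-04]), 'tool_pos': array([0.21265197, 0.56046017, 0.217627  ]), 'orientation': array([-5.66591432e-01, -3.08959638e+00,  2.68846577e-03]), 'force': array([ 0.1035621 ,  0.43141732, -0.59968608]), 'wrist_torque': array([-0.00912863, -0.02434261, -0.00951187]), 'gripper_force': 0.0, 'opening': 0.09314458903101196}
top 568.1092359958403 -0.1773001622814432 [ 0.49702405 -0.0032187   1.0756286 ] [ 0.09170603  0.00106826 -0.99578555]
scene 462.08646503688465 0.0319621839095947 [1.1020457  0.40759611 0.50620677] [-0.63745428 -0.51397744 -0.57400282]
wrist 401.36958349408917 -0.06725819449218688 [0.14556488 0.58622285 0.38324853] [ 0.24369267 -0.09358678 -0.96532657]
```

View pics/top0.png

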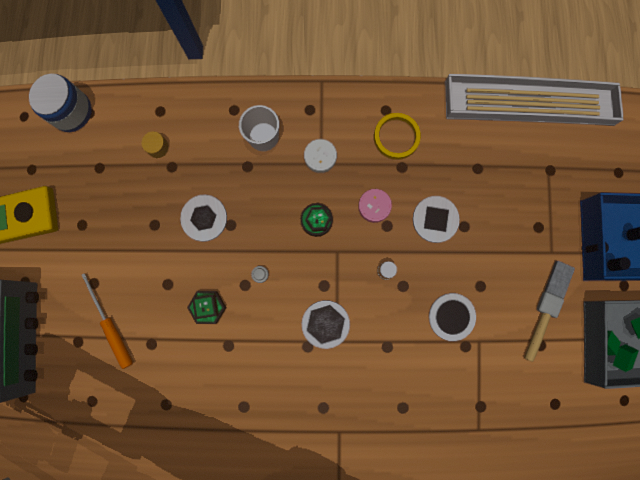

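View pics/scene0.png

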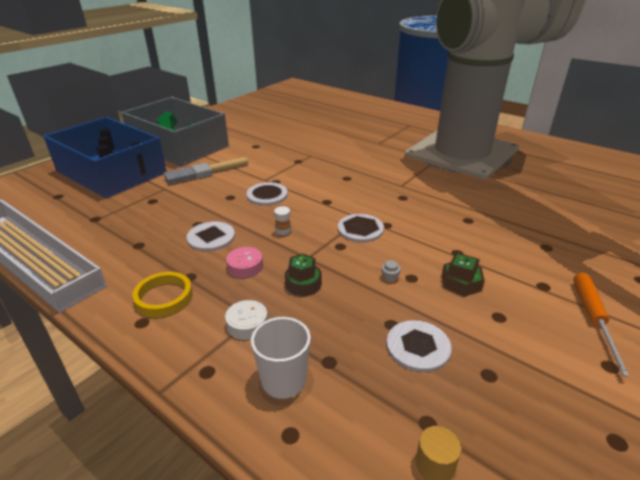

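The top view shows the small hex rest at (203,218), square rest (437,219), large hex rest (326,324) and large round rest (453,317). The stacks are at (317,219) on the round housing and (207,307) on the large hex. The jar is at (388,269), the gland at (260,274), and pink and white pucks are nearby. The scene view agrees. Next I zoom in.

Run:
```python
from h import *
t=cv2.imread("pics/top0.png"); s=cv2.imread("pics/scene0.png")
f=lambda im,x,y,r=32,k=6:cv2.resize(im[y-r:y+r,x-r:x+r],(266,266),interpolation=cv2.INTER_CUBIC)
a=np.hstack([f(t,317,219),f(t,207,307),f(t,326,324)]);b=np.hstack([f(s,303,274),f(s,463,274),f(t,203,218)])
cv2.imwrite("pics/z0.png",np.vstack([a,b]))
ct,cs=cam("top"),cam("scene")
# rest discs: bright low-sat; inlays dark inside
hsv=cv2.cvtColor(t,cv2.COLOR_BGR2HSV)
for n,(x,y),(u,v) in [("sh",(203,218),(419,344)),("sq",(437,219),(211,236)),("lh",(326,324),(361,227)),("lr",(453,317),(267,193))]:
    out=[]
    for im,(px,py) in((t,(x,y)),(s,(u,v))):
        h=cv2.cvtColor(im,cv2.COLOR_BGR2HSV); m=((h[...,1]<75)).astype(np.uint8)
        m|=(h[...,2]<60).astype(np.uint8); k=np.zeros_like(m); cv2.circle(k,(px,py),40 ,1,-1); m&=k
        m=cv2.morphologyEx(m,cv2.MORPH_OPEN,np.ones((5,5)))
        cc=[q for q in cv2.findContours(m,0,2)[0] if cv2.pointPolygonTest(q,(float(px),float(py)),False)>=0][0]
        e=cv2.fitEllipse(cc); out.append(e)
    P,g=tri(ct,out[0][0],cs,out[1][0]); print(n,[np.round(o,1) if 0 else tuple(np.round(o[0],1))+tuple(np.round(o[1],1)) for o in out],P.round(4),round(g,4),onz(ct,out[0][0],.008).round(4))
for n,a,b in[("roundstack",(317,219),(302,262)),("hexstack",(207,306),(465,264))]:
    P,g=tri(ct,a,cs,b);print(n,P.round(3),g)
```

```text
sh [(np.float64(203.4), np.float64(217.6), np.float64(45.9), np.float64(46.4)), (np.float64(418.4), np.float64(345.3), np.float64(49.6), np.float64(66.4))] [6.562e-01 2.326e-01 5.000e-04] 0.0002 [0.6551 0.231  0.008 ]
sq [(np.float64(436.9), np.float64(219.1), np.float64(44.6), np.float64(51.5)), (np.float64(210.0), np.float64(235.5), np.float64(28.7), np.float64(48.6))] [ 0.6565 -0.2174  0.0016] 0.0011 [ 0.6552 -0.2157  0.008 ]Traceback (most recent call last):
  File "<stdin>", line 15, in <module>
IndexError: list index out of range
```

View pics/z0.png

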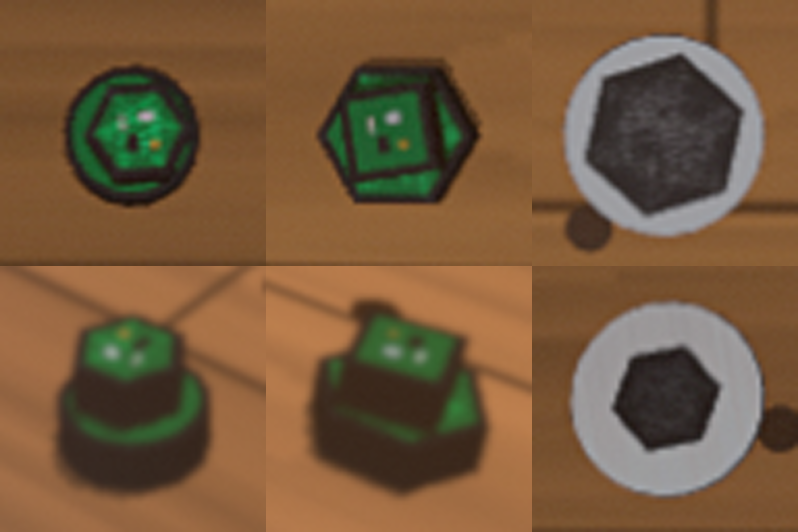

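Zoomed in, the small hex sits on the large round housing and the small square on the large hex. Next I take accurate centres, yaws and heights from two views.

```bash
cat >> h.py <<'E'
def blob(mask,p,r):
    m=mask.astype(np.uint8); k=np.zeros_like(m); cv2.circle(k,(int(p[0]),int(p[1])),r,1,-1); m&=k
    cs=[q for q in cv2.findContours(m,0,2)[0] if cv2.contourArea(q)>30]
    q=max(cs,key=lambda q:(cv2.pointPolygonTest(q,(float(p[0]),float(p[1])),False)>=0,cv2.contourArea(q)))
    return cv2.convexHull(q)[:,0,:].astype(float)
def green(im):
    h=cv2.cvtColor(im,cv2.COLOR_BGR2HSV); return (h[...,0]>50)&(h[...,0]<90)&(h[...,1]>90)&(h[...,2]>50)
def dark(im): return im.max(2)<75
def world(c,hull,z):
    w=np.array([onz(c,p,z)[:2] for p in hull]); return w
def stats(w,n):
    """centroid, equivalent flat width, yaw (deg, of a flat normal, mod 360/n) from hull in world"""
    f=((w-w.mean(0))*1e5).astype(np.int32); M=cv2.moments(f.reshape(-1,1,2)); c=np.array([M["m10"],M["m01"]])/M["m00"]/1e5+w.mean(0)
    a=np.radians(np.arange(0,360/n,.5)); best=None
    for t in a:
        d=t+np.arange(n)*2*np.pi/n; s=sum(np.max((w-c)@[np.cos(x),np.sin(x)]) for x in d)/n
        if best is None or s<best[0]: best=(s,np.degrees(t))
    return c.round(4),round(2*best[0],4),best[1]
E
python3 - <<'E'
from h import *
t=cv2.imread("pics/top0.png"); s=cv2.imread("pics/scene0.png"); ct,cs=cam("top"),cam("scene")
cen=lambda q:np.array([(lambda M:(M["m10"]/M["m00"],M["m01"]/M["m00"]))(cv2.moments(q.astype(np.float32).reshape(-1,1,2)))])[0]
for n,a,b,z,k,f in [("sh rest",(203,218),(419,344),.008,6,dark),("sq rest",(437,219),(211,236),.008,4,dark),("lh rest",(326,324),(361,227),.008,6,dark),("lr rest",(453,317),(267,193),.008,6,dark),("sh",(317,219),(302,262),.044,6,green),("sq",(207,306),(465,264),.044,4,green)]:
    A=blob(f(t),a,22);B=blob(f(s),b,26 if f is dark else 17)
    P,g=tri(ct,cen(A),cs,cen(B)); print(n,stats(world(ct,A,z),k),"scene",stats(world(cs,B,z),k),"tri",P.round(4),round(g,4))
for n,a in(("lr",(317,219)),("lh",(207,307))):
    A=blob(dark(t)|green(t),a,26); print(n,stats(world(ct,A,.022),6))
E
```

```text
sh rest (array([0.6556, 0.232 ]), np.float64(0.0441), np.float64(11.0)) scene (array([0.6583, 0.2325]), np.float64(0.041), np.float64(11.5)) tri [0.6561 0.2322 0.0053] 0.0007
sq rest (array([ 0.656, -0.214]), np.float64(0.0424), np.float64(81.0)) scene (array([ 0.658 , -0.2147]), np.float64(0.0354), np.float64(81.5)) tri [ 0.6569 -0.2149  0.0069] 0.002
lh rest (array([ 0.4556, -0.0036]), np.float64(0.0636), np.float64(17.5)) scene (array([ 0.4573, -0.0035]), np.float64(0.0566), np.float64(18.0)) tri [ 0.4558 -0.0039  0.0065] 0.0008
lr rest (array([ 0.4697, -0.2441]), np.float64(0.0626), np.float64(59.5)) scene (array([ 0.4714, -0.2446]), np.float64(0.0528), np.float64(14.999999999999998)) tri [ 0.4702 -0.2448  0.0071] 0.0017
sh (array([0.6502, 0.0113]), np.float64(0.0338), np.float64(4.5)) scene (array([0.6523, 0.0112]), np.float64(0.0322), np.float64(7.499999999999999)) tri [0.6508 0.0107 0.0426] 0.0014
sq (array([0.4863, 0.2182]), np.float64(0.0318), np.float64(10.0)) scene (array([0.4884, 0.2191]), np.float64(0.0288), np.float64(10.5)) tri [0.4863 0.2186 0.0422] 0.0
lr (array([0.6509, 0.0144]), np.float64(0.0614), np.float64(46.0))
lh (array([0.4851, 0.218 ]), np.float64(0.0628), np.float64(1.0))
```

Request:
arm_command([
  [[2.28,-2.85,-0.6,0,0,2.58],[2.28,-2.85,-0.6,0,0,2.58],[2.28,-2.85,-0.6,0,0,2.58],[2.28,-2.85,-0.6,0,0,2.58],[2.28,-2.85,-0.6,0,0,2.58],[2.28,-2.85,-0.6,0,0,2.58],[2.28,-2.85,-0.6,0,0,2.58],[2.28,-2.85,-0.6,0,0,2.58],[2.28,-2.85,-0.6,0,0,2.58],[2.28,-2.85,-0.6,0,0,2.58],[2.28,-2.85,-0.6,0,0,2.58],[2.28,-2.85,-0.6,0,0,2.58]],
], gripper=1, squeeze=15)

```text
t: 1.15
tool_pos: [0.4872, 0.2173, 0.1462]
orientation: [0.282, -3.129, 0.0]
force: [-0.7, 0.8, 0.6]
opening: 0.0932
gripper_force: 0.0
```

Request:
arm_command([
  [[0,0,0,0,0,0],[0,0,0,0,0,0],[0,0,0,0,0,0]],
])

```text
t: 1.4
tool_pos: [0.4861, 0.219, 0.1464]
orientation: [0.276, -3.129, -0.0]
force: [-0.2, 0.3, -0.2]
opening: 0.0932
gripper_force: 0.0
```

```bash
cat >> h.py <<'E'
def tool():
    s=monitor.read_state(); R=cv2.Rodrigues(np.array(s["orientation"],float))[0]
    return s,R,np.degrees(np.arctan2(R[1,1],R[0,1]))
def show(name):
    c=cam("wrist"); im=eyes.read_camera("wrist"); cv2.imwrite(f"pics/{name}.png",im); return c,im
E
python3 - <<'E'
from h import *
s,R,y=tool(); print(s["t"],s["tool_pos"],"yaw",y,R[:,2],s["force"])
c,im=show("w1"); p=proj(c,[.4863,.2186,.044]); print(p)
A=blob(green(im),p,90); print(stats(world(c,A,.044),4))
E
```

```text
1.4 [0.48614879 0.2190374  0.14639319] yaw 100.08400256927011 [-8.73974648e-04  1.83407486e-04 -9.99999601e-01] [-0.22067494  0.2853564  -0.24186961]
[327.24109268 241.65029579]
(array([0.4889, 0.2185]), np.float64(0.0307), np.float64(10.0))
```

View pics/w1.png

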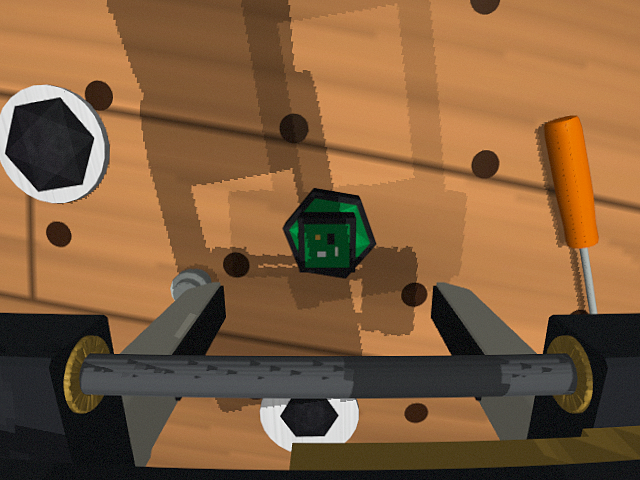

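Wrist view: the square is at (327,243), aligned with the fingers. The gland is at (190,283), clear of the left finger. Descending.

Request:
arm_command([
  [[0.05,0,-2,0,0,0],[0.05,0,-3,0,0,0],[0,0,-3,0,0,0],[0,0,-2,0,0,0],[0,0,-1,0,0,0],[0,0,-0.7,0,0,0],[0,0,-0.3,0,0,0],[0,0,0,0,0,0],[0,0,0,0,0,0]],
])

```text
t: 2.2
tool_pos: [0.4885, 0.2196, 0.0281]
orientation: [-0.279, 3.127, 0.001]
force: [-0.7, 0.3, 0.2]
opening: 0.0928
gripper_force: 0.0
```

Request:
arm_command([
  [[0,0,0,0,0,0],[0,0,0,0,0,0],[0,0,0,0,0,0],[0,0,0,0,0,0],[0,0,0,0,0,0],[0,0,0,0,0,0],[0,0,0,0,0,0],[0,0,0,0,0,0],[0,0,0,0,0,0]],
], gripper=-1, squeeze=12)

```text
t: 2.95
tool_pos: [0.4875, 0.2189, 0.0266]
orientation: [0.278, -3.129, 0.0]
force: [-0.3, 0.9, -0.2]
opening: 0.0399
gripper_force: 12.0
```

Request:
arm_command([
  [[0,0,0.5,0,0,0],[0,0,1,0,0,0],[0,0,1.5,0,0,0],[0,0,2,0,0,0],[0,0,2,0,0,0],[0,0,1.5,0,0,0],[0,0,0.9,0,0,0],[0,0,0,0,0,0],[0,0,0,0,0,0],[0,0,0,0,0,0]],
])

```text
t: 3.78
tool_pos: [0.4868, 0.2187, 0.1196]
orientation: [0.278, -3.128, 0.001]
force: [-0.5, -0.1, -0.0]
opening: 0.0399
gripper_force: 12.0
```

Run:
```python
from h import *
s,R,y=tool(); T=s["tool_pos"]; print(s["t"],T,"yaw",y,R[:,2])
c,im=show("w2"); z=T[2]+.0175; p=proj(c,[T[0],T[1],z]); print(p)
A=blob(green(im),p,90); st=stats(world(c,A,z),4); d=np.r_[st[0]-T[:2],0]; print(st,"in tool",R.T@d)
# what remains: large hex
p=proj(c,[.487,.2185,.022]); A=blob(green(im),p,100); print("lh",p,stats(world(c,A,.022),6))
```

```text
3.7833 [0.48684962 0.21873484 0.11961598] yaw 100.17490820703306 [-1.41091116e-03 -4.84280164e-04 -9.99998887e-01]
[328.33325553 318.37033124]
(array([0.4884, 0.2187]), np.float64(0.0309), np.float64(10.0)) in tool [-1.51984088e-03 -3.08169399e-04 -2.17057648e-06]
lh [327.64220615 243.57089707] (array([0.4811, 0.2192]), np.float64(0.0492), np.float64(1.5000000000000002))
```

View pics/w2.png

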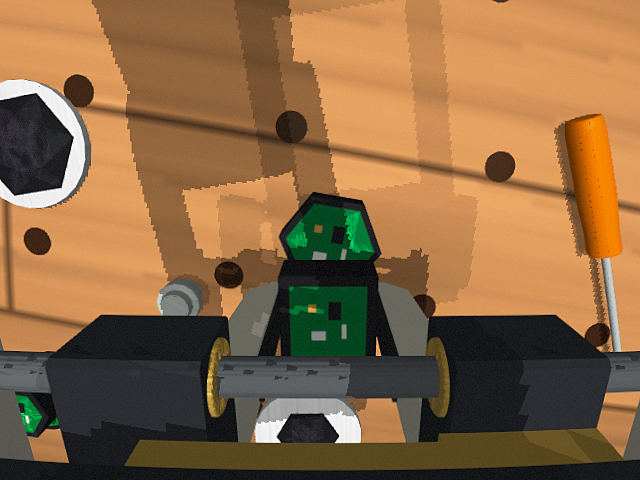

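The square is held at (330,320); the bare large hex is at (330,228) and the gland at (180,297). Carrying it to just short of the square rest.

Request:
arm_command([
  [[0.43,-1.66,0,0,0,-0.5],[0.85,-3.3,0,0,0,-1.5],[0.85,-3.3,0,0,0,-1.5],[0.85,-3.3,0,0,0,-1.5],[0.85,-3.3,0,0,0,-1.5],[0.85,-3.3,0,0,0,-1.5],[0.85,-3.3,0,0,0,-1.5],[0.85,-3.3,0,0,0,-1.5],[0.85,-3.3,0,0,0,-1.5],[0.85,-3.3,0,0,0,-1.5],[0.85,-3.3,0,0,0,-1.5],[0.85,-3.3,0,0,0,-1.5]],
])

```text
t: 4.83
tool_pos: [0.5846, -0.1621, 0.119]
orientation: [-0.189, -3.134, -0.001]
force: [0.8, -0.3, 0.4]
opening: 0.04
gripper_force: 12.0
```

Request:
arm_command([
  [[0.85,-3.3,0,0,0,-1.5],[0.43,-1.66,0,0,0,-0.5],[0,0,0,0,0,0],[0,0,0,0,0,0],[0,0,0,0,0,0],[0,0,0,0,0,0]],
])

```text
t: 5.33
tool_pos: [0.5976, -0.2088, 0.1199]
orientation: [-0.24, -3.131, -0.001]
force: [-0.2, -0.0, -0.3]
opening: 0.0401
gripper_force: 12.0
```

Run:
```python
from h import *
s,R,y=tool(); T=s["tool_pos"]; print(s["t"],T,"yaw",y,R[:,2],s["opening"])
c,im=show("w3"); z=T[2]+.0175; p=proj(c,[T[0],T[1],z]); print(p)
A=blob(green(im),p,90); st=stats(world(c,A,z),4); d=np.r_[st[0]-T[:2],0]; print(st,"in tool",R.T@d)
p=proj(c,[.657,-.2145,.008]); A=blob(dark(im),p,60); print("rest",p,stats(world(c,A,.008),4))
```

```text
5.3333 [ 0.59763288 -0.20882966  0.11987818] yaw 81.24634423977581 [-1.25247984e-03  9.02848390e-04 -9.99998808e-01] 0.04013334094313671
[327.98718517 318.30737911]
(array([ 0.599 , -0.2091]), np.float64(0.031), np.float64(81.0)) in tool [-1.39233733e-03 -5.91335806e-05 -1.95636759e-06]
rest [332.19465339 314.58261471] (array([ 0.6575, -0.2155]), np.float64(0.0882), np.float64(81.0))
```

View pics/w3.png

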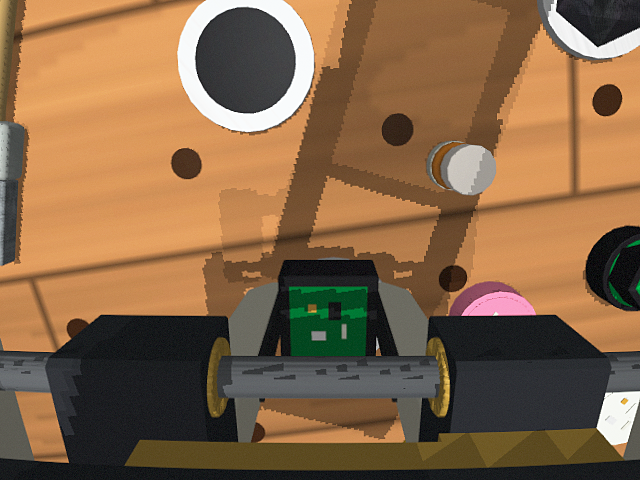

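I had the camera direction reversed: image up points towards the robot. The large round rest is at (247,62), the jar at (463,167), and the square rest is hidden under the bar. I'll step past the rest to see it.

Request:
arm_command([
  [[1,-0.1,0,0,0,0],[2,-0.3,0,0,0,0],[3,-0.4,0,0,0,0],[3,-0.4,0,0,0,0],[2,-0.3,0,0,0,0],[0.9,0,0,0,0,0],[0,0,0,0,0,0],[0,0,0,0,0,0],[0,0,0,0,0,0],[0,0,0,0,0,0]],
])

```text
t: 6.22
tool_pos: [0.7164, -0.2248, 0.1208]
orientation: [-0.241, -3.132, -0.0]
force: [0.3, -0.5, -0.4]
opening: 0.04
gripper_force: 12.0
```

```bash
cat >> h.py <<'E'
def darkrest(im,p,r,lim=75):
    """dark inlay inside the bright disc"""
    return blob(im.max(2)<lim,p,r)
def held(n):
    s,R,y=tool(); T=s["tool_pos"]; c,im=show(f"h{s['t']:.2f}"); z=T[2]+.0175; p=proj(c,[T[0],T[1],z])
    A=blob(green(im),p,90); st=stats(world(c,A,z),n); d=R.T@np.r_[st[0]-T[:2],0]
    print("t",s["t"],"T",T.round(4),"yaw",round(y,1),"board",st,"in tool",(d*1000).round(1),"open",s["opening"]); return s,R,T,c,im,st
E
python3 - <<'E'
from h import *
s,R,T,c,im,st=held(4)
p=proj(c,[.657,-.2145,.008]); A=darkrest(im,p,40); r=stats(world(c,A,.008),4); print("rest",p,r,"move",(r[0]-st[0])*100)
E
```

```text
t 6.2167 T [ 0.7164 -0.2248  0.1208] yaw 81.2 board (array([ 0.7178, -0.2251]), np.float64(0.031), np.float64(81.0)) in tool [-1.4 -0.1 -0. ] open 0.03999770415307093
rest [329.48123692 151.8016451 ] (array([ 0.6583, -0.2144]), np.float64(0.0432), np.float64(82.0)) move [-5.95  1.07]
```

Held board (.7178,-.2251), rest (.6583,-.2144) with width 43 mm, so the measurement is plausible. Move over it and lower.

Request:
arm_command([
  [[-1,0.2,0,0,0,0],[-2,0.35,0,0,0,0],[-1.95,0.35,0,0,0,0],[-1,0.17,-1,0,0,0],[0,0,-2,0,0,0],[0,0,-2.5,0,0,0],[0,0,-2,0,0,0],[0,0,-1.5,0,0,0],[0,0,-0.8,0,0,0],[0,0,-0.5,0,0,0],[0,0,0,0,0,0],[0,0,0,0,0,0]],
])

```text
t: 7.27
tool_pos: [0.6582, -0.2148, 0.0186]
orientation: [0.242, 3.131, -0.001]
force: [0.5, -0.3, -1.3]
opening: 0.0395
gripper_force: 12.0
```

Request:
arm_command([
  [[0,0,-0.2,0,0,0],[0,0,-0.2,0,0,0],[0,0,-0.1,0,0,0],[0,0,0,0,0,0],[0,0,0,0,0,0],[0,0,0,0,0,0]],
])

```text
t: 7.77
tool_pos: [0.6577, -0.2146, 0.0128]
orientation: [0.242, 3.132, -0.0]
force: [0.7, -0.4, -0.4]
opening: 0.0404
gripper_force: 12.0
```

Request:
arm_command([
  [[-0.03,0,-0.05,0,0,0],[0,0,0,0,0,0],[0,0,0,0,0,0],[0,0,0,0,0,0]],
])

```text
t: 8.1
tool_pos: [0.6577, -0.2146, 0.0126]
orientation: [0.242, 3.132, -0.0]
force: [-0.3, 0.6, 2.8]
opening: 0.0401
gripper_force: 12.0
```

Request:
arm_command([
  [[0,0,-0.05,0,0,0],[0,0,0,0,0,0],[0,0,0,0,0,0],[0,0,0,0,0,0]],
])

```text
t: 8.43
tool_pos: [0.6577, -0.2146, 0.0127]
orientation: [0.242, 3.131, -0.0]
force: [-2.1, 1.9, 7.8]
opening: 0.0398
gripper_force: 12.0
```

In contact with the rest. Release gently, rise, and step back to check.

Request:
arm_command([
  [[0,0,0.05,0,0,0],[0,0,0,0,0,0],[0,0,0,0,0,0],[0,0,0,0,0,0],[0,0,0,0,0,0]],
], gripper=0.3)

```text
t: 8.85
tool_pos: [0.6571, -0.2145, 0.0118]
orientation: [-0.242, -3.132, -0.0]
force: [0.9, 0.2, -0.2]
opening: 0.0602
gripper_force: 0.0
```

Request:
arm_command([
  [[0,0,0.5,0,0,0],[0,0,1,0,0,0],[0,0,2,0,0,0],[0,0,3,0,0,0],[0.5,0,3,0,0,0],[1,0,1.5,0,0,0],[1.5,0,0,0,0,0],[1.5,0,0,0,0,0],[0.5,0,0,0,0,0],[0,0,0,0,0,0],[0,0,0,0,0,0]],
], gripper=1)

```text
t: 9.77
tool_pos: [0.7069, -0.2144, 0.1219]
orientation: [-0.241, -3.131, -0.0]
force: [-0.6, -0.0, -0.4]
opening: 0.093
gripper_force: 0.0
```

Run:
```python
from h import *
s,R,y=tool();print(s["t"],s["tool_pos"],y)
c,im=show("w4"); p=proj(c,[.6583,-.2144,.03]); A=blob(green(im),p,60); print("board",p,stats(world(c,A,.03),4))
h=cv2.cvtColor(im,cv2.COLOR_BGR2HSV); B=blob((h[...,1]<60)&(im.max(2)>110),proj(c,[.6583,-.2144,.008]),75); print("disc",stats(world(c,B,.008),12), cv2.fitEllipse(B.astype(np.float32)))
x,yy=p.astype(int); cv2.imwrite("pics/z4.png",cv2.resize(im[max(0,yy-80):yy+80,x-100:x+100],(600,480)))
```

```text
9.7667 [ 0.70688867 -0.21444351  0.12189708] 81.18611434531549
board [316.19387043 172.86132077] (array([ 0.6592, -0.2149]), np.float64(0.0308), np.float64(81.5))
disc (array([ 0.6584, -0.2143]), np.float64(0.0889), np.float64(25.5)) ((317.3502197265625, 167.70887756347656), (128.87213134765625, 130.34518432617188), 159.09457397460938)
```

View pics/z4.png

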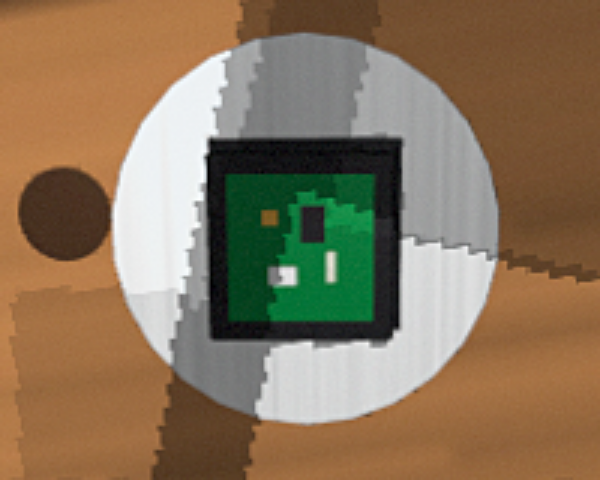

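The square sits centred on its disc to within about 1 mm. Next is the small hex on the round housing.

Request:
arm_command([
  [[-0.69,2.82,0.3,0,0,-2],[-0.69,2.82,0.3,0,0,-2],[-0.69,2.82,0.3,0,0,-2],[-0.69,2.82,0.3,0,0,-2],[-0.69,2.82,0.3,0,0,-2],[-0.69,2.82,0.3,0,0,-2],[-0.69,2.82,0.3,0,0,-2],[-0.69,2.82,0.3,0,0,-2.1],[0,0,0,0,0,0],[0,0,0,0,0,0],[0,0,0,0,0,0]],
])

```text
t: 10.73
tool_pos: [0.6517, 0.0105, 0.1461]
orientation: [-0.677, -3.068, 0.001]
force: [-0.3, -0.8, -0.8]
opening: 0.0935
gripper_force: 0.0
```

Run:
```python
from h import *
s,R,y=tool(); print(s["t"],s["tool_pos"],"yaw",y)
c,im=show("w5"); p=proj(c,[.652,.011,.044])
A=blob(green(im),p,90); print(p,stats(world(c,A,.044),6))
x,yy=p.astype(int); cv2.imwrite("pics/z5.png",cv2.resize(im[max(0,yy-100):yy+100,x-130:x+130],(780,600)))
```

```text
10.7333 [0.65171718 0.01049822 0.14610323] yaw 65.11806555729285
[328.52584981 241.56890267] (array([0.6527, 0.011 ]), np.float64(0.0335), np.float64(5.0))
```

View pics/z5.png

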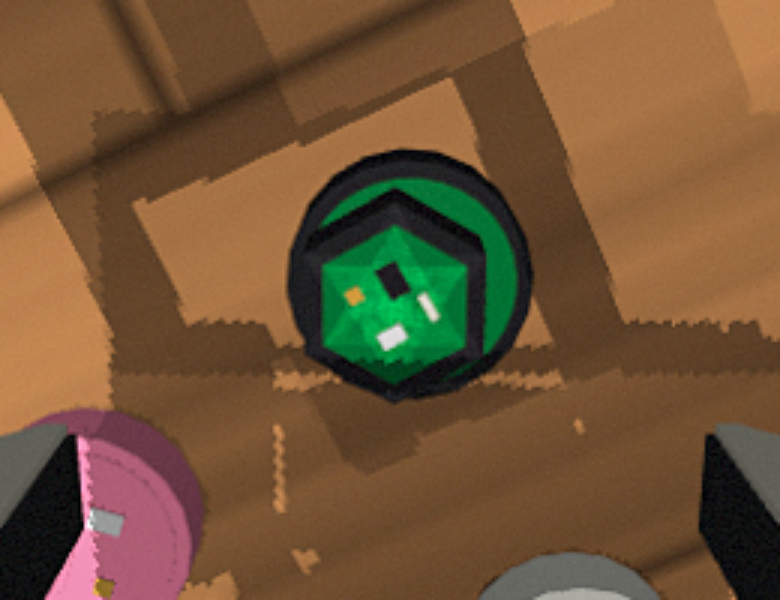

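The small hex at (395,300 in crop) has flats facing the fingers, and the pink puck is to the lower left, clear. Descend and grip.

Request:
arm_command([
  [[0.1,0.05,-2,0,0,0],[0,0,-3,0,0,0],[0,0,-3,0,0,0],[0,0,-2,0,0,0],[0,0,-1,0,0,0],[0,0,-0.6,0,0,0],[0,0,-0.35,0,0,0],[0,0,0,0,0,0],[0,0,0,0,0,0],[0,0,0,0,0,0]],
])

```text
t: 11.62
tool_pos: [0.6544, 0.0114, 0.0285]
orientation: [0.677, 3.065, 0.001]
force: [0.2, -0.1, 0.5]
opening: 0.0931
gripper_force: 0.0
```

Request:
arm_command([
  [[0,0,0,0,0,0],[0,0,0,0,0,0],[0,0,0,0,0,0],[0,0,0,0,0,0],[0,0,0,0,0,0],[0,0,0,0,0,0],[0,0,0,0,0,0],[0,0,0,0,0,0],[0,0,0,0,0,0]],
], gripper=-1, squeeze=12)

```text
t: 12.37
tool_pos: [0.6531, 0.0116, 0.0266]
orientation: [-0.678, -3.067, 0.0]
force: [0.6, -0.4, -0.3]
opening: 0.042
gripper_force: 12.0
```

Request:
arm_command([
  [[0,0,0.5,0,0,0],[0,0,1,0,0,0],[0,0,1.5,0,0,0],[0,0,2,0,0,0],[0,0,2,0,0,0],[0,0,1.5,0,0,0],[0,0,0.9,0,0,0],[0,0,0,0,0,0],[0,0,0,0,0,0]],
])

```text
t: 13.12
tool_pos: [0.6537, 0.0115, 0.1217]
orientation: [0.678, 3.066, 0.0]
force: [0.1, 0.9, -0.2]
opening: 0.0418
gripper_force: 12.0
```

Request:
arm_command([
  [[0.44,1.43,0,0,0,0.4],[0.89,2.87,0,0,0,0.9],[0.89,2.87,0,0,0,0.9],[0.89,2.87,0,0,0,0.9],[0.89,2.87,0,0,0,0.9],[0.89,2.87,0,0,0,0.9],[0.89,2.87,0,0,0,0.9],[0.44,1.43,0,0,0,0.4],[0,0,0,0,0,0],[0,0,0,0,0,0],[0,0,0,0,0,0],[0,0,0,0,0,0]],
])

```text
t: 14.12
tool_pos: [0.7148, 0.2113, 0.1198]
orientation: [-0.513, -3.098, 0.001]
force: [0.0, -0.1, -0.8]
opening: 0.0414
gripper_force: 12.0
```

Run:
```python
from h import *
s,R,T,c,im,st=held(6)
p=proj(c,[.6583,.232,.008]); A=darkrest(im,p,45); r=stats(world(c,A,.008),6)
h=cv2.cvtColor(im,cv2.COLOR_BGR2HSV); B=blob((h[...,1]<60)&(im.max(2)>110),p,75)
print("rest",p,r,"disc",stats(world(c,B,.008),12),"move",(r[0]-st[0])*100)
```

```text
t 14.1167 T [0.7148 0.2113 0.1198] yaw 71.2 board (array([0.7145, 0.2115]), np.float64(0.0331), np.float64(11.0)) in tool [0.4 0.1 0. ] open 0.04139123511711829
rest [329.88929943 152.09466676] (array([0.6588, 0.2319]), np.float64(0.0453), np.float64(11.0)) disc (array([0.6586, 0.232 ]), np.float64(0.0891), np.float64(20.5)) move [-5.57  2.04]
```

Request:
arm_command([
  [[-1,0.35,0,0,0,0],[-2,0.75,0,0,0,0],[-1.75,0.65,0,0,0,0],[-0.8,0.29,-1,0,0,0],[0,0,-2,0,0,0],[0,0,-2.5,0,0,0],[0,0,-2,0,0,0],[0,0,-1.5,0,0,0],[0,0,-0.8,0,0,0],[0,0,-0.5,0,0,0],[0,0,0,0,0,0],[0,0,0,0,0,0]],
])

```text
t: 15.17
tool_pos: [0.6606, 0.2327, 0.0186]
orientation: [0.511, 3.099, 0.001]
force: [0.7, -0.6, -0.1]
opening: 0.0413
gripper_force: 12.0
```

Request:
arm_command([
  [[0,0,-0.2,0,0,0],[0,0,-0.1,0,0,0],[0,0,-0.05,0,0,0],[0,0,0,0,0,0],[0,0,0,0,0,0],[0,0,0,0,0,0]],
])

```text
t: 15.67
tool_pos: [0.6599, 0.2328, 0.0143]
orientation: [0.511, 3.1, 0.0]
force: [-0.3, 0.9, -1.2]
opening: 0.0419
gripper_force: 12.0
```

Request:
arm_command([
  [[0,0,-0.05,0,0,0],[0,0,0,0,0,0],[0,0,0,0,0,0],[0,0,0,0,0,0]],
])

```text
t: 16.0
tool_pos: [0.6598, 0.2327, 0.0136]
orientation: [-0.511, -3.1, 0.0]
force: [0.5, -0.6, -0.8]
opening: 0.0415
gripper_force: 12.0
```

Request:
arm_command([
  [[-0.05,-0.08,-0.05,0,0,0],[0,0,0,0,0,0],[0,0,-0.05,0,0,0],[0,0,0,0,0,0],[0,0,0,0,0,0],[0,0,0,0,0,0]],
])

```text
t: 16.5
tool_pos: [0.6593, 0.2319, 0.0126]
orientation: [-0.511, -3.1, 0.0]
force: [0.3, -0.5, -1.0]
opening: 0.0419
gripper_force: 12.0
```

Request:
arm_command([
  [[0,0,-0.03,0,0,0],[0,0,0,0,0,0],[0,0,0,0,0,0]],
])

```text
t: 16.75
tool_pos: [0.6593, 0.232, 0.0126]
orientation: [0.511, 3.1, -0.0]
force: [-0.8, -1.3, 1.5]
opening: 0.0419
gripper_force: 12.0
```

Request:
arm_command([
  [[0,0,0,0,0,0],[0,0,0,0,0,0],[0,0,0,0,0,0],[0,0,0,0,0,0],[0,0,0,0,0,0]],
], gripper=0.35)

```text
t: 17.17
tool_pos: [0.6593, 0.232, 0.0122]
orientation: [-0.511, -3.1, 0.0]
force: [0.6, -0.2, -0.8]
opening: 0.0623
gripper_force: 0.0
```

Request:
arm_command([
  [[0,0,0.5,0,0,0],[0,0,1,0,0,0],[0,0,2,0,0,0],[0,0,3,0,0,0],[0.5,0,3,0,0,0],[1,-0.5,1.5,0,0,0],[1.5,-0.5,0,0,0,0],[1.5,-0.5,0,0,0,0],[0.5,0,0,0,0,0],[0,0,0,0,0,0],[0,0,0,0,0,0]],
], gripper=1)

```text
t: 18.08
tool_pos: [0.7089, 0.2171, 0.1222]
orientation: [-0.511, -3.099, 0.0]
force: [0.7, -0.6, -0.1]
opening: 0.0928
gripper_force: 0.0
```

Run:
```python
from h import *
s,R,y=tool();print(s["t"],s["tool_pos"],y)
c,im=show("w6"); q=[.6588,.232,.03]; p=proj(c,q); A=blob(green(im),p,60); print("board",p,stats(world(c,A,.03),6))
h=cv2.cvtColor(im,cv2.COLOR_BGR2HSV); B=blob((h[...,1]<60)&(im.max(2)>110),p,75); print("disc",stats(world(c,B,.008),12))
```

```text
18.0833 [0.70889331 0.21710588 0.12215749] 71.26172386949028
board [324.57899318 166.19993723] (array([0.6591, 0.2322]), np.float64(0.0334), np.float64(11.5))
disc (array([0.6585, 0.2321]), np.float64(0.0889), np.float64(11.5))
```

The small hex is centred to within 0.6 mm. Now the large round.

Request:
arm_command([
  [[-0.81,-2.92,0.34,0,0,-0.9],[-0.81,-2.92,0.34,0,0,-0.9],[-0.81,-2.92,0.34,0,0,-0.9],[-0.81,-2.92,0.34,0,0,-0.9],[-0.81,-2.92,0.34,0,0,-0.9],[-0.81,-2.92,0.34,0,0,-0.9],[-0.81,-2.92,0.34,0,0,-0.9],[0,0,0,0,0,0],[0,0,0,0,0,0],[0,0,0,0,0,0]],
])

```text
t: 18.97
tool_pos: [0.6523, 0.0134, 0.1461]
orientation: [-0.68, -3.067, -0.001]
force: [0.3, -0.4, -0.3]
opening: 0.0931
gripper_force: 0.0
```

Run:
```python
from h import *
s,R,y=tool(); print(s["t"],s["tool_pos"],"yaw",y)
c,im=show("w7"); p=proj(c,[.652,.013,.022]); ct=cam("top"); t=eyes.read_camera("top"); pt=proj(ct,[.651,.013,.022]); u=cam("scene"); sc=eyes.read_camera("scene"); ps=proj(u,[.652,.013,.022])
f=lambda A:cv2.fitEllipse(A.astype(np.float32))[0]
A=blob(green(im),p,90); print(p,stats(world(c,A,.022),12))
try: C=blob(green(sc),ps,30); print("tri wrist/scene",tri(c,f(A),u,f(C)))
except Exception as e: print(e)
cv2.imwrite("pics/top7.png",t)
x,yy=p.astype(int); cv2.imwrite("pics/z7.png",cv2.resize(np.hstack([im[yy-100:yy+100,x-130:x+130]]),(780,600)))
```

```text
18.9667 [0.6522558  0.01341203 0.14613526] yaw 64.9887041727487
[326.90104175 233.82880818] (array([0.6546, 0.0148]), np.float64(0.0531), np.float64(5.0))
tri wrist/scene (array([0.65362228, 0.01569552, 0.02218147]), np.float64(0.001372818495651431))
```

View pics/z7.png

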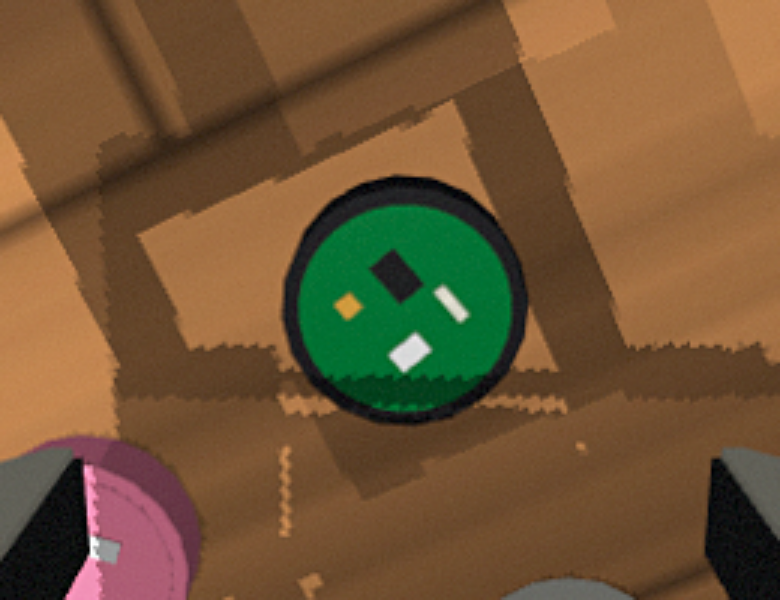

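The round housing is at (405,305 in crop) and the pink puck is clear. Heights triangulate to 22 mm. Descend to the bench-level grasp.

Request:
arm_command([
  [[0.23,0.14,-2,0,0,0],[0,0,-3,0,0,0],[0,0,-3,0,0,0],[0,0,-3,0,0,0],[0,0,-1.5,0,0,0],[0,0,-1,0,0,0],[0,0,-0.6,0,0,0],[0,0,0,0,0,0],[0,0,0,0,0,0],[0,0,0,0,0,0]],
])

```text
t: 19.95
tool_pos: [0.6566, 0.0139, 0.0073]
orientation: [0.68, 3.064, 0.001]
force: [-0.2, 0.2, -0.5]
opening: 0.0932
gripper_force: 0.0
```

Request:
arm_command([
  [[0,0,0,0,0,0],[0,0,0,0,0,0],[0,0,0,0,0,0],[0,0,0,0,0,0],[0,0,0,0,0,0],[0,0,0,0,0,0],[0,0,0,0,0,0]],
], gripper=-1, squeeze=22)

```text
t: 20.53
tool_pos: [0.655, 0.0139, 0.0053]
orientation: [0.681, 3.067, 0.0]
force: [-0.4, -0.1, 2.2]
opening: 0.0612
gripper_force: 22.0
```

Request:
arm_command([
  [[0,0,0.5,0,0,0],[0,0,1,0,0,0],[0,0,1.5,0,0,0],[0,0,2,0,0,0],[0,0,2,0,0,0],[0,0,2,0,0,0],[0,0,1.5,0,0,0],[0,0,0.8,0,0,0],[0,0,0,0,0,0],[0,0,0,0,0,0]],
])

```text
t: 21.37
tool_pos: [0.6553, 0.0139, 0.119]
orientation: [0.68, 3.066, 0.0]
force: [-0.1, 0.8, -2.8]
opening: 0.0615
gripper_force: 22.0
```

Request:
arm_command([
  [[-0.55,-1.46,0,0,0,0],[-1.11,-2.92,0,0,0,0],[-1.11,-2.92,0,0,0,0],[-1.11,-2.92,0,0,0,0],[-1.11,-2.92,0,0,0,0],[-1.11,-2.92,0,0,0,0],[-1.11,-2.92,0,0,0,0],[-1.11,-2.92,0,0,0,0],[-1.11,-2.92,0,0,0,0],[-1.11,-2.92,0,0,0,0],[-0.55,-1.46,0,0,0,0],[0,0,0,0,0,0]],
])

```text
t: 22.37
tool_pos: [0.541, -0.2815, 0.1164]
orientation: [-0.686, -3.063, 0.001]
force: [0.4, 0.2, -1.8]
opening: 0.0615
gripper_force: 22.0
```

Request:
arm_command([
  [[0,0,0,0,0,0],[0,0,0,0,0,0],[0,0,0,0,0,0],[0,0,0,0,0,0]],
])

```text
t: 22.7
tool_pos: [0.5443, -0.2769, 0.1178]
orientation: [-0.678, -3.067, -0.001]
force: [-0.2, -0.2, -2.2]
opening: 0.0618
gripper_force: 22.0
```

Run:
```python
from h import *
s,R,T,c,im,st=held(12)
p=proj(c,[.4718,-.2443,.008]); A=darkrest(im,p,60); r=stats(world(c,A,.008),12)
h=cv2.cvtColor(im,cv2.COLOR_BGR2HSV); B=blob((h[...,1]<60)&(im.max(2)>110),p,80)
print("rest",p,r,"disc",stats(world(c,B,.008),12),"move",(r[0]-st[0])*100,"rest-TCP",(r[0]-T[:2])*100)
cv2.imwrite("pics/w8.png",im)
```

```text
t 22.7 T [ 0.5443 -0.2769  0.1178] yaw 65.1 board (array([ 0.5412, -0.2753]), np.float64(0.0506), np.float64(5.0)) in tool [3.4 0.1 0. ] open 0.06183658889825707
rest [326.0729055  122.61787663] (array([ 0.4721, -0.2438]), np.float64(0.065), np.float64(5.0)) disc (array([ 0.472, -0.244]), np.float64(0.0889), np.float64(9.5)) move [-6.91  3.15] rest-TCP [-7.21636107  3.30595369]
```

View pics/w8.png

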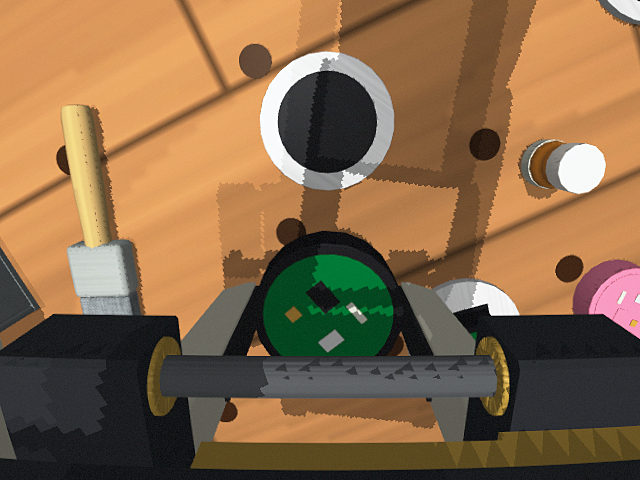

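The held round board (330,305) is cut off by the bar, so I fit a circle to its visible edge only. The rest is at (327,122), with the jar at (565,167) clear.

Run:
```python
from h import *
from scipy.optimize import least_squares
s,R,y=tool();T=s["tool_pos"];c=cam("wrist");im=cv2.imread("pics/w8.png")
for zz in(.0165,.0175):
    z=T[2]+zz;p=proj(c,[T[0],T[1],z]);A=blob(green(im),p,90);A=A[A[:,1]<348];w=world(c,A,z)
    f=least_squares(lambda x:np.hypot(*(w-x[:2]).T)-x[2],[T[0],T[1],.026]); d=R.T@np.r_[f.x[:2]-T[:2],0]; print(f.x.round(4),np.abs(f.fun).max().round(4),(d*1000).round(1))
    g=least_squares(lambda x:np.hypot(*(w-x[:2]).T)-.0265,[T[0],T[1]]);print("fixed r",g.x.round(4),"move",(np.array([.4721,-.2439])-g.x)*100)
```

```text
[ 0.5439 -0.2766  0.0264] 0.0002 [0.5 0.2 0. ]
fixed r [ 0.544  -0.2767] move [-7.19195583  3.27728139]
[ 0.5435 -0.2764  0.0262] 0.0002 [1.  0.2 0. ]
fixed r [ 0.5438 -0.2766] move [-7.16548247  3.26505834]
```

Request:
arm_command([
  [[-1,0.5,0,0,0,0],[-2.2,1,0,0,0,0],[-2.2,1,0,0,0,0],[-1.28,0.57,-1,0,0,0],[-0.5,0.2,-2,0,0,0],[0,0,-2.5,0,0,0],[0,0,-2,0,0,0],[0,0,-1.5,0,0,0],[0,0,-0.6,0,0,0],[0,0,-0.4,0,0,0],[0,0,0,0,0,0],[0,0,0,0,0,0]],
])

```text
t: 23.75
tool_pos: [0.4729, -0.2455, 0.019]
orientation: [0.68, 3.066, -0.001]
force: [-0.8, -0.2, -1.9]
opening: 0.0613
gripper_force: 22.0
```

Request:
arm_command([
  [[0,0,-0.1,0,0,0],[0,0,-0.1,0,0,0],[0,0,0,0,0,0],[0,0,0,0,0,0],[0,0,0,0,0,0]],
])

```text
t: 24.17
tool_pos: [0.4724, -0.2455, 0.0164]
orientation: [0.681, 3.067, -0.0]
force: [0.1, -0.2, -1.4]
opening: 0.0613
gripper_force: 22.0
```

Request:
arm_command([
  [[0,0.1,-0.1,0,0,0],[0,0,-0.1,0,0,0],[0,0,0,0,0,0],[0,0,0,0,0,0],[0,0,0,0,0,0]],
])

```text
t: 24.58
tool_pos: [0.4722, -0.2443, 0.0141]
orientation: [-0.681, -3.067, -0.0]
force: [-0.0, 0.3, -0.3]
opening: 0.0617
gripper_force: 22.0
```

Request:
arm_command([
  [[0,0,-0.06,0,0,0],[0,0,0,0,0,0],[0,0,0,0,0,0],[0,0,0,0,0,0]],
])

```text
t: 24.92
tool_pos: [0.4722, -0.2444, 0.0135]
orientation: [-0.681, -3.067, 0.0]
force: [0.2, -0.4, -2.9]
opening: 0.0616
gripper_force: 22.0
```

Request:
arm_command([
  [[0,0,-0.04,0,0,0],[0,0,0,0,0,0],[0,0,0,0,0,0],[0,0,0,0,0,0]],
])

```text
t: 25.25
tool_pos: [0.4723, -0.2444, 0.0133]
orientation: [0.681, 3.067, -0.0]
force: [0.2, 0.0, -0.0]
opening: 0.0614
gripper_force: 22.0
```

Request:
arm_command([
  [[0,0,-0.04,0,0,0],[0,0,0,0,0,0],[0,0,0,0,0,0],[0,0,0,0,0,0]],
])

```text
t: 25.58
tool_pos: [0.4723, -0.2444, 0.0132]
orientation: [0.681, 3.067, -0.0]
force: [-1.8, 2.1, 5.0]
opening: 0.0616
gripper_force: 22.0
```

Request:
arm_command([
  [[0,0,0,0,0,0],[0,0,0,0,0,0],[0,0,0,0,0,0],[0,0,0,0,0,0],[0,0,0,0,0,0]],
], gripper=0.75)

```text
t: 26.0
tool_pos: [0.4722, -0.2443, 0.0126]
orientation: [-0.681, -3.067, -0.0]
force: [-0.6, 0.0, 0.3]
opening: 0.0811
gripper_force: 0.0
```

Request:
arm_command([
  [[0,0,0.5,0,0,0],[0,0,1,0,0,0],[0,0,2,0,0,0],[0,0,3,0,0,0],[0.5,0,3,0,0,0],[1,-0.5,1.5,0,0,0],[1.5,-0.7,0,0,0,0],[1.5,-0.7,0,0,0,0],[0.5,0,0,0,0,0],[0,0,0,0,0,0],[0,0,0,0,0,0]],
], gripper=1)

```text
t: 26.92
tool_pos: [0.5218, -0.2629, 0.1227]
orientation: [-0.68, -3.066, -0.0]
force: [-0.3, -0.2, 0.0]
opening: 0.0931
gripper_force: 0.0
```

Run:
```python
from h import *
s,R,y=tool();print(s["t"],s["tool_pos"],y)
c,im=show("w9"); q=[.4721,-.2439,.03]; p=proj(c,q); A=blob(green(im),p,70); print("board",p,stats(world(c,A,.03),12))
h=cv2.cvtColor(im,cv2.COLOR_BGR2HSV); B=blob((h[...,1]<60)&(im.max(2)>110),p,85); print("disc",stats(world(c,B,.008),12))
```

```text
26.9167 [ 0.52177166 -0.26291284  0.12266401] 64.99241849832767
board [321.71089061 164.78310683] (array([ 0.4717, -0.2441]), np.float64(0.0528), np.float64(5.0))
disc (array([ 0.4718, -0.2439]), np.float64(0.0888), np.float64(3.0000000000000004))
```

The large round is centred to within 0.3 mm. Now the large hex.

Request:
arm_command([
  [[-0.24,3.44,0.17,0,0,-0.3],[-0.24,3.44,0.17,0,0,-0.3],[-0.24,3.44,0.17,0,0,-0.3],[-0.24,3.44,0.17,0,0,-0.3],[-0.24,3.44,0.17,0,0,-0.3],[-0.24,3.44,0.17,0,0,-0.3],[-0.24,3.44,0.17,0,0,-0.3],[-0.24,3.44,0.17,0,0,-0.3],[-0.24,3.44,0.17,0,0,-0.3],[-0.24,3.44,0.17,0,0,-0.3],[-0.24,3.44,0.17,0,0,-0.3],[-0.24,3.44,0.17,0,0,-0.3]],
])

```text
t: 27.97
tool_pos: [0.4921, 0.1508, 0.1431]
orientation: [-0.777, -3.044, 0.0]
force: [0.6, -0.1, 0.3]
opening: 0.093
gripper_force: 0.0
```

Request:
arm_command([
  [[-0.24,3.44,0.17,0,0,-0.2],[-0.24,3.44,0.17,0,0,-0.2],[0,0,0,0,0,0],[0,0,0,0,0,0],[0,0,0,0,0,0],[0,0,0,0,0,0]],
])

```text
t: 28.47
tool_pos: [0.4883, 0.2171, 0.1463]
orientation: [-0.789, -3.041, 0.001]
force: [-0.4, -0.2, -0.2]
opening: 0.0933
gripper_force: 0.0
```

Run:
```python
from h import *
s,R,y=tool(); print(s["t"],s["tool_pos"],"yaw",y)
c,im=show("w10"); p=proj(c,[.4875,.2185,.022]); u=cam("scene"); sc=eyes.read_camera("scene"); ps=proj(u,[.4875,.2185,.022])
f=lambda A:(lambda M:(M["m10"]/M["m00"],M["m01"]/M["m00"]))(cv2.moments(A.astype(np.float32).reshape(-1,1,2)))
A=blob(green(im),p,90); print(p,stats(world(c,A,.022),6))
C=blob(green(sc),ps,30); print("tri wrist/scene",tri(c,f(A),u,f(C)))
x,yy=p.astype(int); cv2.imwrite("pics/z10.png",cv2.resize(im[yy-100:yy+100,x-130:x+130],(780,600)))
```

```text
28.4667 [0.48832566 0.21706973 0.14626028] yaw 60.92413001165069
[328.87751719 231.98850343] (array([0.4876, 0.2203]), np.float64(0.0536), np.float64(0.5))
tri wrist/scene (array([0.48492168, 0.22881767, 0.02493064]), np.float64(0.015926501288920463))
```

View pics/z10.png

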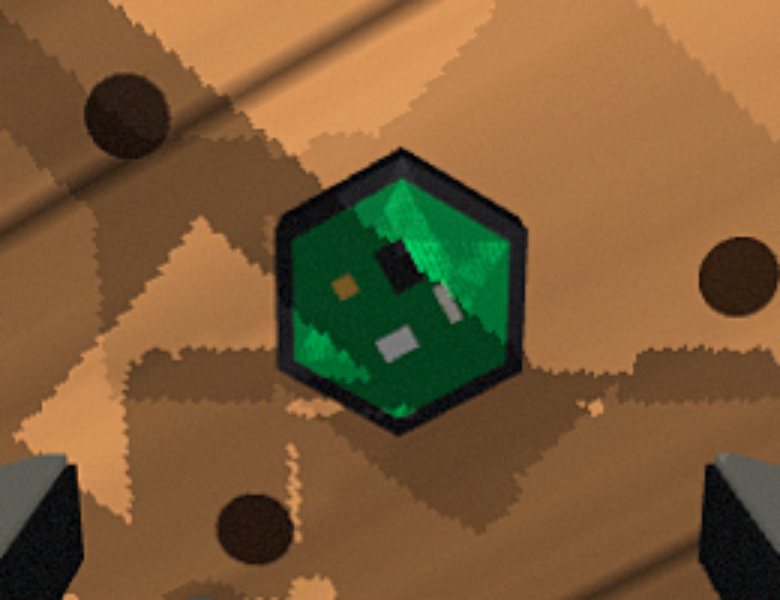

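The hex is at (400,292 in crop), flats facing the fingers. The scene camera is blocked by the arm, but the width of 53.6 mm on the 22 mm plane confirms its height. Grip.

Request:
arm_command([
  [[-0.07,0.32,-2,0,0,0],[0,0,-3,0,0,0],[0,0,-3,0,0,0],[0,0,-3,0,0,0],[0,0,-1.5,0,0,0],[0,0,-1,0,0,0],[0,0,-0.6,0,0,0],[0,0,0,0,0,0],[0,0,0,0,0,0],[0,0,0,0,0,0]],
])

```text
t: 29.4
tool_pos: [0.4893, 0.2217, 0.0072]
orientation: [0.787, 3.039, 0.002]
force: [-0.4, 0.5, 0.5]
opening: 0.0934
gripper_force: 0.0
```

Request:
arm_command([
  [[0,0,0,0,0,0],[0,0,0,0,0,0],[0,0,0,0,0,0],[0,0,0,0,0,0],[0,0,0,0,0,0],[0,0,0,0,0,0],[0,0,0,0,0,0]],
], gripper=-1, squeeze=22)

```text
t: 29.98
tool_pos: [0.4879, 0.2215, 0.0057]
orientation: [0.787, 3.041, -0.0]
force: [-0.5, -0.3, 2.2]
opening: 0.0618
gripper_force: 22.0
```

Request:
arm_command([
  [[0,0,0.5,0,0,0],[0,0,1,0,0,0],[0,0,1.5,0,0,0],[0,0,2,0,0,0],[0,0,2,0,0,0],[0,0,2,0,0,0],[0,0,1.5,0,0,0],[0,0,0.8,0,0,0],[0,0,0,0,0,0],[0,0,0,0,0,0]],
])

```text
t: 30.82
tool_pos: [0.488, 0.2215, 0.1187]
orientation: [0.787, 3.041, 0.001]
force: [-0.2, -0.5, -0.8]
opening: 0.0613
gripper_force: 22.0
```

Request:
arm_command([
  [[0.3,-1.52,0,0,0,1],[0.6,-3.03,0,0,0,2.1],[0.6,-3.03,0,0,0,2.1],[0.6,-3.03,0,0,0,2.1],[0.6,-3.03,0,0,0,2.1],[0.6,-3.03,0,0,0,2.1],[0.6,-3.03,0,0,0,2.1],[0.6,-3.03,0,0,0,2],[0.3,-1.52,0,0,0,1],[0,0,0,0,0,0],[0,0,0,0,0,0],[0,0,0,0,0,0]],
])

```text
t: 31.82
tool_pos: [0.535, -0.0203, 0.1173]
orientation: [-0.341, -3.121, -0.001]
force: [0.4, -1.0, -1.8]
opening: 0.0618
gripper_force: 22.0
```

Run:
```python
from h import *
s,R,T,c,im,st=held(6)
p=proj(c,[.4578,-.0036,.008]); A=darkrest(im,p,60); r=stats(world(c,A,.008),6)
h=cv2.cvtColor(im,cv2.COLOR_BGR2HSV); B=blob((h[...,1]<60)&(im.max(2)>110),p,85)
print("rest",p,r,"disc",stats(world(c,B,.008),12),"rest-TCP",(r[0]-T[:2])*100)
# far corner of board in tool frame (corner radius = .0536/2/cos30), from visible hull
z=T[2]+.0167; w=world(c,blob(green(im),proj(c,[*T[:2],z]),90),z); t=(w-T[:2])@R[:2,:2]*1000
print("tool x max",t[:,0].max().round(1),"min",t[:,0].min().round(1),"y",t[:,1].min().round(1),t[:,1].max().round(1))
```

```text
t 31.8167 T [ 0.535  -0.0203  0.1173] yaw 77.5 board (array([ 0.5316, -0.0196]), np.float64(0.0527), np.float64(17.5)) in tool [ 3.5 -0.   0. ] open 0.06176043066637778
rest [327.25294673 123.54945623] (array([ 0.4582, -0.0036]), np.float64(0.0658), np.float64(18.0)) disc (array([ 0.4581, -0.0035]), np.float64(0.0889), np.float64(17.0)) rest-TCP [-7.68013977  1.67192295]
tool x max 30.5 min -17.3 y -26.7 26.5
```

Request:
arm_command([
  [[-1,0.2,0,0,0,0],[-2.3,0.5,0,0,0,0],[-2.3,0.5,0,0,0,0],[-1.5,0.33,-1,0,0,0],[-0.61,0.15,-2,0,0,0],[0,0,-2.5,0,0,0],[0,0,-2,0,0,0],[0,0,-1.5,0,0,0],[0,0,-0.6,0,0,0],[0,0,-0.4,0,0,0],[0,0,0,0,0,0],[0,0,0,0,0,0]],
])

```text
t: 32.87
tool_pos: [0.4594, -0.0039, 0.0193]
orientation: [0.339, 3.122, 0.0]
force: [0.5, 0.1, -0.4]
opening: 0.0619
gripper_force: 22.0
```

Request:
arm_command([
  [[0,0,-0.1,0,0,0],[0,0,-0.1,0,0,0],[0,0,0,0,0,0],[0,0,0,0,0,0],[0,0,0,0,0,0]],
])

```text
t: 33.28
tool_pos: [0.459, -0.0043, 0.0168]
orientation: [0.34, 3.123, -0.0]
force: [-0.0, 0.6, -1.2]
opening: 0.0613
gripper_force: 22.0
```

Request:
arm_command([
  [[-0.1,0.07,-0.1,0,0,0],[0,0,-0.1,0,0,0],[0,0,0,0,0,0],[0,0,-0.07,0,0,0],[0,0,0,0,0,0],[0,0,0,0,0,0],[0,0,0,0,0,0]],
])

```text
t: 33.87
tool_pos: [0.4578, -0.0036, 0.0138]
orientation: [-0.34, -3.123, 0.0]
force: [-0.8, 0.1, -2.2]
opening: 0.0618
gripper_force: 22.0
```

Request:
arm_command([
  [[0,0,-0.06,0,0,0],[0,0,0,0,0,0],[0,0,0,0,0,0],[0,0,0,0,0,0]],
])

```text
t: 34.2
tool_pos: [0.4579, -0.0036, 0.0137]
orientation: [0.34, 3.123, -0.0]
force: [-3.1, 0.6, 5.4]
opening: 0.0616
gripper_force: 22.0
```

Request:
arm_command([
  [[0,0,-0.04,0,0,0],[0,0,0,0,0,0],[0,0,0,0,0,0],[0,0,0,0,0,0]],
])

```text
t: 34.53
tool_pos: [0.4579, -0.0036, 0.0136]
orientation: [-0.34, -3.123, 0.0]
force: [-5.4, -0.0, 10.9]
opening: 0.0619
gripper_force: 22.0
```

In contact. Relieve the press, release, rise and check everything.

Request:
arm_command([
  [[0,0,0.08,0,0,0],[0,0,0,0,0,0],[0,0,0,0,0,0]],
])

```text
t: 34.78
tool_pos: [0.458, -0.0036, 0.0137]
orientation: [0.34, 3.123, -0.0]
force: [0.8, 0.8, 1.1]
opening: 0.0619
gripper_force: 22.0
```

Request:
arm_command([
  [[0,0,0,0,0,0],[0,0,0,0,0,0],[0,0,0,0,0,0],[0,0,0,0,0,0],[0,0,0,0,0,0]],
], gripper=0.75)

```text
t: 35.2
tool_pos: [0.4578, -0.0036, 0.0136]
orientation: [-0.34, -3.123, -0.0]
force: [0.3, 0.5, 0.3]
opening: 0.081
gripper_force: 0.0
```

Request:
arm_command([
  [[0,0,0.5,0,0,0],[0,0,1,0,0,0],[0,0,2,0,0,0],[0,0,3,0,0,0],[0.5,0,3,0,0,0],[1,-0.3,1.5,0,0,0],[1.5,-0.4,0,0,0,0],[1.5,-0.4,0,0,0,0],[0.5,0,0,0,0,0],[0,0,0,0,0,0],[0,0,0,0,0,0]],
], gripper=1)

```text
t: 36.12
tool_pos: [0.5072, -0.0144, 0.1236]
orientation: [-0.34, -3.122, -0.0]
force: [1.4, -0.5, -0.2]
opening: 0.0929
gripper_force: 0.0
```

Run:
```python
from h import *
s,R,y=tool();print(s["t"],s["tool_pos"],y)
c,im=show("w11"); q=[.4582,-.0036,.03]; p=proj(c,q); A=blob(green(im),p,70); print("board",p,stats(world(c,A,.03),6))
h=cv2.cvtColor(im,cv2.COLOR_BGR2HSV); B=blob((h[...,1]<60)&(im.max(2)>110),p,85); print("disc",stats(world(c,B,.008),12))
cv2.imwrite("pics/scene11.png",eyes.read_camera("scene"))
```

```text
36.1167 [ 0.50723425 -0.0143544   0.1235773 ] 77.57385730696643
board [327.70486157 169.2359687 ] (array([ 0.4582, -0.0036]), np.float64(0.0533), np.float64(17.5))
disc (array([ 0.4579, -0.0036]), np.float64(0.0887), np.float64(17.5))
```

View pics/scene11.png

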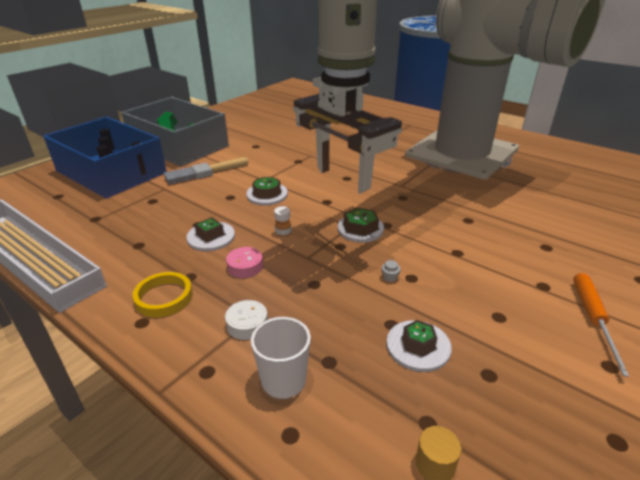

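All four housings sit flat on their rests at (267,190), (211,232), (361,225) and (419,340). The jar (283,220), gland (391,271) and look-alikes are unmoved. Handing in.

```bash
python3 -c "
from plant import ticket; print(ticket.close_job())"
```

```text
the job is handed in; nothing more can be done
None
```

I set all four housings board side up on their matching rests, each within about 1 mm of centre by the wrist camera. The jar, cable gland and look-alikes were not touched, and I handed the job in at about 36 s of the 93 s allowed.

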